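# Pump up the discharged air charger

### The job

Two hand-pumped air chargers stand on the bench; one is charged, with its indicator pin fully out, and the other is not. Push the red plunger of the discharged one down with the fingertips, letting it spring back each time, until its indicator pin has risen fully out, then leave the plunger up. Press nothing on the charged one, do not touch the pins, and leave everything else on the bench where it stands.

Things in the scene. Friction and masses are not known exactly. Their poses are not given: they have to be found in the camera images.
- charger_a: One of two identical hand-pumped air chargers, fixed to the bench: grey base plate 90 x 150 x 12 mm (x, y of its own frame), origin at the centre of the underside, z up. An aluminium pump barrel with a red plunger knob stands on its +y half (barrel axis at own y = +36 mm), a round blue reservoir (64 mm wide, 67 mm tall) with the indicator pin on its -y half (pin axis at own y = -36 mm).
- charger_a_knob_top (a point): Centre of the flat top face of charger_a's red plunger knob (knob 50 mm wide, flat top 40 mm wide, edges rounded); 156 mm above the bench when up, 128 mm when fully pressed. It moves with the plunger.
- charger_a_plunger_travel (a joint): Plunger of charger_a: m pressed down, 0 = up, 0.028 = fully down against its stop. A spring brings it back up within about 0.5 s when let go; it takes about 4 N to start, about 10 N to hold down and up to 15 N on the way.
- charger_a_pin: Indicator pin of charger_a: upright yellow pin, 12 mm thick with a 15 mm head 4 mm thick, in a dark steel collar whose top is 75 mm above the bench; a green band 10 mm high at its foot comes wholly into sight only when the pin is fully out. Body origin: under the head, on the axis. Not to be touched.
- charger_a_pin_top (a point): Centre of the top of charger_a's pin: 79 mm above the bench when fully in, 112 mm when fully out.
- charger_a_pin_travel (a joint): Indicator pin of charger_a: m risen out of its collar, 0 = fully in, 0.033 = fully out. A ratchet inside lifts it by about 6 mm with each full stroke of the plunger (plunger down to its stop, then back up by at least 22 mm; the first stroke may lift it by 3 to 10 mm); it stays where it is between strokes. Once it is fully out, more strokes do nothing. One charger starts with its pin down (0 to 10 mm out, so 4 or 5 full strokes are needed), the other fully out.
- charger_b: One of two identical hand-pumped air chargers, fixed to the bench: grey base plate 90 x 150 x 12 mm (x, y of its own frame), origin at the centre of the underside, z up. An aluminium pump barrel with a red plunger knob stands on its +y half (barrel axis at own y = +36 mm), a round blue reservoir (64 mm wide, 67 mm tall) with the indicator pin on its -y half (pin axis at own y = -36 mm).
- charger_b_knob_top (a point): Centre of the flat top face of charger_b's red plunger knob (knob 50 mm wide, flat top 40 mm wide, edges rounded); 156 mm above the bench when up, 128 mm when fully pressed. It moves with the plunger.
- charger_b_plunger_travel (a joint): Plunger of charger_b: m pressed down, 0 = up, 0.028 = fully down against its stop. A spring brings it back up within about 0.5 s when let go; it takes about 4 N to start, about 10 N to hold down and up to 15 N on the way.
- charger_b_pin: Indicator pin of charger_b: upright yellow pin, 12 mm thick with a 15 mm head 4 mm thick, in a dark steel collar whose top is 75 mm above the bench; a green band 10 mm high at its foot comes wholly into sight only when the pin is fully out. Body origin: under the head, on the axis. Not to be touched.
- charger_b_pin_top (a point): Centre of the top of charger_b's pin: 79 mm above the bench when fully in, 112 mm when fully out.
- charger_b_pin_travel (a joint): Indicator pin of charger_b: m risen out of its collar, 0 = fully in, 0.033 = fully out. A ratchet inside lifts it by about 6 mm with each full stroke of the plunger (plunger down to its stop, then back up by at least 22 mm; the first stroke may lift it by 3 to 10 mm); it stays where it is between strokes. Once it is fully out, more strokes do nothing. One charger starts with its pin down (0 to 10 mm out, so 4 or 5 full strokes are needed), the other fully out.
- beaker_a: Bystander: clear beaker, 70 mm wide, 100 mm tall; origin at the centre of its underside.
- beaker_b: Bystander: clear beaker, 70 mm wide, 100 mm tall; origin at the centre of its underside.
- beaker_c: Bystander: small clear beaker, 54 mm wide, 72 mm tall; origin at the centre of its underside.
- wash_bottle: Bystander: white wash bottle with bent spout, 67 x 95 x 183 mm; origin at the centre of its underside.
- bottle_buffer: Bystander: white bottle with red cap, 54 mm wide, 130 mm tall; origin at the centre of its underside.
- timer: Bystander: flat white timer lying on its back, 66 x 62 x 14 mm; origin at the centre of its underside.
- tape_roll: Bystander: yellowish roll of tape lying flat, 66 mm wide, 18 mm high; origin at the centre of its underside.
- test_strip_box: Bystander: small white box with a row of colours, 38 x 82 x 20 mm; origin at the centre of its underside.
Mind the look-alikes: they are no part of the job. What is shaped like the charger_a but pink is not meant.

How it is judged:
By the outcome, as a careful person would: the job done as asked, in the order asked, and still so for the second after the job is handed in, with the robot touching nothing.
It also fails if it takes over 48 s, if anything falls off the work surface, if the arm or the gripper's body presses on something with over 40 N, if the wrist force passes 120 N, or if a joint passes its speed limit or range.

### The arm

A 6-joint arm with a two-finger parallel gripper is mounted at the origin on a cart in front of the work surface, level with it; the furniture and walls round the work are solid. World frame = base frame: x ahead of the robot, y to its left, z up, the work surface at z = 0. Lengths are in m, angles in rad, forces in N, time in s.
With the tool pointing down it reaches from about 0.325 to 0.9 m from the base axis. Payload 6.1 kg.
Tool frame: the origin (TCP) lies midway between the tips of the shut fingers; the grasp point (between the pads) lies 19 mm behind it (r.hold_point_z is the z of the grasp point in the tool frame, in m); z points along the fingers, y is the line along which they close (so a half turn about z gives the same grasp; the last joint's range is limited). The gripper opens to 85 mm and grips with 20 to 120 N. Pads are 22 mm wide; open, the fingers measure 114 mm over their backs; the gripper's body (76 mm by 85 mm) begins 54 mm behind the grasp point. The pads swing forward as they close: fully open they stand 13 mm farther back than shut.
Start: joints at [1.178, 0.22, 1.526, -0, 1.395, -0.126], TCP at [0.165, 0.603, 0.231] pointing down, gripper open.
Joint ranges: [-2.98, 2.98], [-0.91, 2.08], [0.09, 2.57], [-1.24, 4.39], [0.2, 2.65], [-2.68, 2.68]. Speed limits (rad/s): [2.57, 2.57, 3.01, 3.14, 3.14, 3.14].

### API

Orientations are given as a unit quaternion [x, y, z, w].
In Python, from rig import monitor, vision, close_job, r gives the robot as it stands.
- The arm moves only by the tool play_rows, never from a script. Its argument "targets" is a list of rows, each a list of 2 entries, a list of its own where there are three numbers: the shift along the tool's x, y, z in mm, then the turn, a rotation vector about the tool's x, y, z in rad. A call has 1 to 5 rows; each row shifts and turns the commanded pose from where the row before left it, along the tool's axes as they then stand; what a row does not reach is not made up. A row lasts 1/10 s, in which the tool goes at most 50 mm and 8.59 degrees, less where a joint would pass 70% of its speed; a pose out of reach is approached as far as the arm can. A call with a gripper value outside its range is refused whole. "gripper" is the closure, from 0 (fully open) to 1 (shut), set as the call begins (left out, the last holds). The fingers move at their own pace and stop on an object; "squeeze" is the grip in N (left out, the last holds). Time passes only in rows, so rows that do not move let the fingers close. It gives the time, the measured TCP pose, the force, the opening and the grip force at its end, in the units of the state.
- monitor.get_obs(): the state, without advancing time (a new reading comes with each control period).
- vision.grab_frame(name): name is "scene" or "top" or "wrist"; returns a dict with "frame" (420x560x3 uint8, red, green, blue), "intrinsics" (3x3 intrinsics, pixels), "R" (3x3) and "t" (3): a world point X has camera coordinates R X + t. Camera axes: x right, y down, z forward; pixel columns grow to the right and rows downward; lengths in m; the calibration is good to about 2 mm. A picture is of the moment at which its call begins. There is no depth.
- close_job(): hands the job in; it is judged then, once.
The state is a dict: "t": time; "joints": joint angles; "dq": joint speeds; "joint_efforts": joint torques, N m; "eef_pos": TCP position; "tool_rot": TCP orientation; "ft_force": force on the tool from outside, world axes, zero at the start; "torque": the same for the moment, N m; "finger_gap": opening from 0.0 (shut) to 1.0 (fully open); "grip_force": force on a finger pad.
Only numpy, scipy, OpenCV 4.12 (cv2) and the standard library are available. Lean on these libraries where they do the work, as an engineer would, in place of code of your own. Each camera call takes 0.05 s, during which the arm holds its last target. There are 200 camera calls.

## Working session

There is one attempt and no reset: what is moved stays moved. The work goes in short steps, Python scripts to look and compute and a tool call to move; the robot and the scene stay as the last step left them, time stands still between calls to the robot, and variables do not carry over. Pictures are saved under pics/ and viewed, at most 10 in all, crops included, and the job is handed in when it is done.

Besides the shell and the picture viewer there is one more tool, called as a command line: name --argument value ..., lists and objects as JSON in quotes. play_rows: Moves the arm, as the interface text tells. Its arguments: {"type":"object","properties":{"targets":{"type":"array"},"gripper":{"type":"number"},"squeeze":{"type":"number"}},"required":["targets"]}

```bash
mkdir -p pics; python3 - <<'E'
from rig import monitor, vision, r
import cv2,numpy as np
for n in("scene","top"):
    f=vision.grab_frame(n); cv2.imwrite(f"pics/{n}0.png",f["frame"][:,:,::-1]); np.savez(f"{n}0.npz",**f)
    print(n,f["intrinsics"].tolist(),(-f["R"].T@f["t"]).round(3))
print(monitor.get_obs())
E
```

```text
scene [[468.3108217396809, 0.0, 286.2780042548437], [0.0, 468.3108217396809, 203.7106550474364], [0.0, 0.0, 1.0]] [-0.505 -1.015  1.445]
top [[428.9559274591789, 0.0, 276.35746460563456], [0.0, 428.9559274591789, 213.04398818932177], [0.0, 0.0, 1.0]] [ 0.328 -0.15   1.462]
{'t': 0.1, 'joints': array([ 1.17786812e+00,  2.21153186e-01,  1.52751934e+00, -7.43762111e-06,
        1.39468357e+00, -1.26089488e-01]), 'dq': array([ 0.00196459, -0.00157391, -0.00270311,  0.00067265,  0.00016554,
       -0.0001131 ]), 'joint_efforts': array([ 8.07136566e-04, -4.98242605e+01, -3.90549588e+01, -1.28171919e-04,
        5.59924665e-03,  3.66587255e-05]), 'eef_pos': array([0.1645897 , 0.60236909, 0.23029298]), 'tool_rot': array([ 1.33023182e-01,  9.91112534e-01, -8.53136674e-04, -2.22716582e-04]), 'ft_force': array([-0.27891361,  0.35076776, -0.13424945]), 'torque': array([ 0.00990636,  0.0275576 , -0.0053864 ]), 'grip_force': 0.0, 'finger_gap': 1.0011180867523168}
```

View pics/scene0.png

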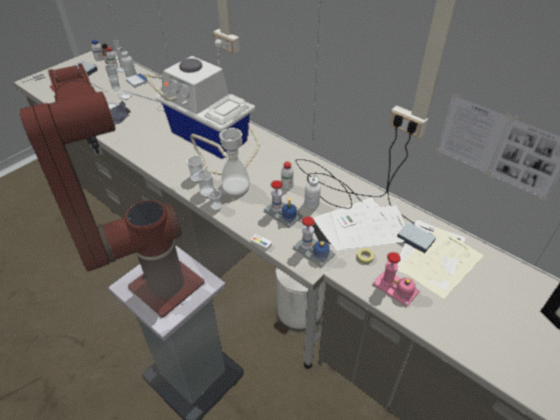

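View pics/top0.png

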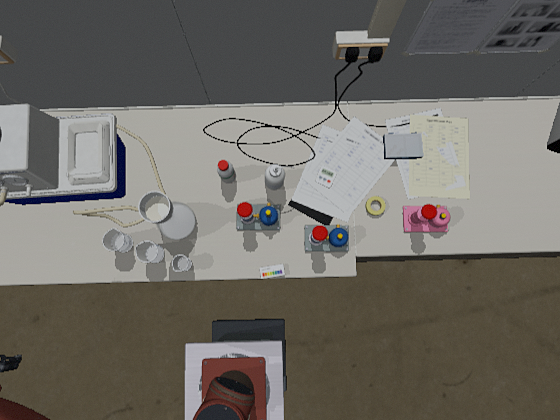

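The top view shows two blue chargers, at top px (258,217) and (327,238), and in the scene view at (283,205) and (317,240). The pink look-alike is at top (427,218) and isn't meant. I'll enlarge crops of both blue chargers to read the pins, and measure the red and yellow blobs.

```bash
cat > h.py <<'E'
import numpy as np,cv2
def ray(f,u,v,z):
    d=f["R"].T@np.linalg.inv(f["intrinsics"])@np.array([u,v,1.]); c=-f["R"].T@f["t"]
    return c+d*(z-c[2])/d[2]
def tri(fs,ps):
    A=[];b=[]
    for f,(u,v) in zip(fs,ps):
        d=f["R"].T@np.linalg.inv(f["intrinsics"])@np.array([u,v,1.]);d/=np.linalg.norm(d);c=-f["R"].T@f["t"]
        P=np.eye(3)-np.outer(d,d);A.append(P);b.append(P@c)
    return np.linalg.lstsq(np.vstack(A),np.hstack(b),rcond=None)[0]
def blobs(img,col,amin=4):
    h=cv2.cvtColor(img,cv2.COLOR_RGB2HSV)
    m={'red':cv2.inRange(h,(0,190,90),(6,255,255))|cv2.inRange(h,(175,190,90),(180,255,255)),
       'yel':cv2.inRange(h,(20,130,110),(35,255,255)),'blue':cv2.inRange(h,(100,130,40),(125,255,255)),
       'grn':cv2.inRange(h,(45,100,50),(85,255,255))}[col]
    n,l,s,c=cv2.connectedComponentsWithStats(m)
    return [(c[i].round(1),s[i]) for i in range(1,n) if s[i,4]>=amin]
E
python3 - <<'E'
from h import *
F={n:dict(np.load(n+"0.npz")) for n in("scene","top")}
a=F["scene"]["frame"][170:270,255:345];b=F["top"]["frame"][190:260,225:360]
A=cv2.resize(a,None,fx=5.5,fy=5.5,interpolation=2)[:550,:495]
cv2.imwrite("pics/c1.png",A[:,:,::-1])
for n,(x0,x1,y0,y1) in {"scene":(255,345,170,270),"top":(225,360,190,260)}.items():
  for c in("red","yel","blue","grn"):
    for p,s in blobs(F[n]["frame"],c):
      if x0<p[0]<x1 and y0<p[1]<y1: print(n,c,p,s, ray(F[n],*p,{'red':.15,'yel':.1,'blue':.06,'grn':.08}[c]).round(3))
E
```

```text
scene yel [321.5 243. ] [321 242   2   3   6] [ 0.469 -0.367  0.1  ]
scene blue [289.  209.6] [283 206  12   9  63] [ 0.556 -0.133  0.06 ]
scene blue [320.1 246.8] [315 243  12   7  36] [ 0.479 -0.356  0.06 ]
top red [244.2 209.3] [237 202  15  15 167] [ 0.565 -0.052  0.15 ]
top red [319.6 232.7] [313 226  15  15 174] [ 0.485 -0.283  0.15 ]
top yel [268.5 203.7] [267 203   4   2   6] [ 0.59  -0.127  0.1  ]
top yel [267.6 212.1] [266 210   4   5  17] [ 0.563 -0.124  0.1  ]
top yel [256.  215.2] [253 214   6   3  13] [ 0.554 -0.086  0.1  ]
top yel [338.  225.5] [337 225   3   2   6] [ 0.513 -0.348  0.1  ]
top yel [339.5 235.6] [338 234   4   5  17] [ 0.48  -0.351  0.1  ]
top yel [327.5 237. ] [327 236   2   3   4] [ 0.477 -0.313  0.1  ]
top blue [268.3 215.7] [259 206  19  20 239] [ 0.557 -0.125  0.06 ]
top blue [337.7 237. ] [329 228  19  19 255] [ 0.48  -0.351  0.06 ]
```

View pics/c1.png

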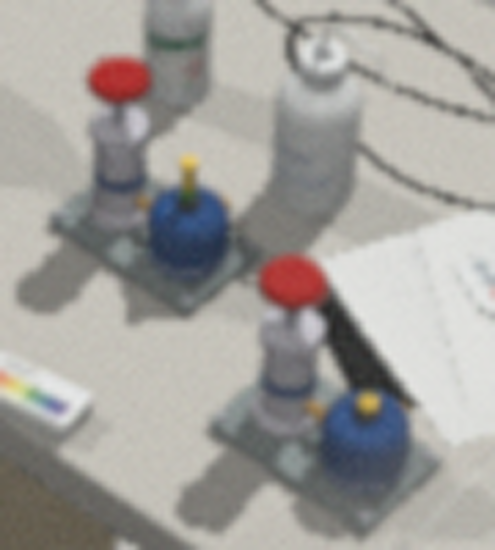

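The crop shows the left charger (near the white bottle) with a tall yellow pin and green band in sight, so it is charged. The right one (scene knob ≈ (308,221), top (319.6,232.7)) shows only the yellow head, so it is the discharged target. I start the transit with the fingers shut.

play_rows --targets '[[[-15, -20, 0], [0, 0, 0]], [[-27, -38, 0], [0, 0, 0]], [[-27, -38, 0], [0, 0, 0]], [[-27, -38, 0], [0, 0, 0]], [[-27, -38, 0], [0, 0, 0]]]' --gripper 1

```text
t: 0.6
eef_pos: [0.2381, 0.4027, 0.2307]
tool_rot: [0.133, 0.991, -0.0, -0.0]
ft_force: [1.3, 0.6, 0.4]
finger_gap: 0.146
grip_force: 0.0
```

```bash
python3 - <<'E'
from h import *
F=[dict(np.load(n+"0.npz")) for n in("top","scene")]
h=cv2.cvtColor(F[1]["frame"],cv2.COLOR_RGB2HSV)[212:232,298:318]
m=((h[:,:,0]<8)|(h[:,:,0]>172))&(h[:,:,1]>150)
v,u=np.nonzero(m); p=(u.mean()+298,v.mean()+212);print(p,m.sum())
print(tri(F,[(319.6,232.7),p]), tri(F,[(339.5,235.6),(321.8,243.2)]))
for z in (.15,.156): print(ray(F[0],319.6,232.7,z),ray(F[1],*p,z))
E
```

```text
(np.float64(307.72463768115944), np.float64(220.7536231884058)) 69
[ 0.48586093 -0.28380831  0.15108383] [ 0.48433488 -0.3562265   0.0761704 ]
[ 0.4854089  -0.28335543  0.15      ] [ 0.48735327 -0.28367617  0.15      ]
[ 0.48468912 -0.28274784  0.156     ] [ 0.48275661 -0.28706595  0.156     ]
```

play_rows --targets '[[[-28, -40, 0], [0, 0, 0]], [[-28, -40, 0], [0, 0, 0]], [[-28, -40, 0], [0, 0, 0]], [[-28, -40, 0], [0, 0, 0]], [[-28, -40, 0], [0, 0, 0]]]'

```text
t: 1.1
eef_pos: [0.3203, 0.173, 0.2311]
tool_rot: [0.133, 0.991, 0.0, 0.0]
ft_force: [1.8, 0.5, -0.1]
finger_gap: -0.001
grip_force: 0.0
```

play_rows --targets '[[[-28, -40, 0], [0, 0, 0]], [[-28, -40, 0], [0, 0, 0]], [[-28, -40, 0], [0, 0, 0]], [[-28, -40, 0], [0, 0, 0]], [[-28, -40, 0], [0, 0, 0]]]'

```text
t: 1.6
eef_pos: [0.4028, -0.0572, 0.2313]
tool_rot: [0.133, 0.991, 0.0, 0.0]
ft_force: [0.4, 0.5, 0.9]
finger_gap: -0.0
grip_force: 0.0
```

play_rows --targets '[[[-28, -40, 0], [0, 0, 0]], [[-28, -40, 0], [0, 0, 0]], [[-28, -40, 0], [0, 0, 0]], [[-20, -28, 0], [0, 0, 0]], [[0, 0, 0], [0, 0, 0]]]'

```text
t: 2.1
eef_pos: [0.4643, -0.229, 0.2305]
tool_rot: [0.135, 0.991, -0.0, -0.0]
ft_force: [-0.5, 0.7, 1.1]
finger_gap: -0.002
grip_force: 0.0
```

play_rows --targets '[[[-17, -23, 0], [0, 0, 0]], [[-17, -23, 0], [0, 0, 0]], [[0, 0, 25], [0, 0, 0]], [[0, 0, 25], [0, 0, 0]], [[0, 0, 0], [0, 0, 0]]]'

```text
t: 2.6
eef_pos: [0.4822, -0.2762, 0.177]
tool_rot: [0.133, 0.991, 0.002, -0.004]
ft_force: [-0.6, 0.2, -0.3]
finger_gap: -0.004
grip_force: 0.0
```

```bash
python3 - <<'E'
from rig import monitor, vision
import cv2,numpy as np
o=monitor.get_obs();print(o['eef_pos'],o['t'],o['joints'])
f=vision.grab_frame("scene")
f2=vision.grab_frame("wrist")
a=cv2.resize(f["frame"][170:270,265:365],(420,420),interpolation=2)
cv2.imwrite("pics/d1.png",np.hstack([a,cv2.resize(f2["frame"],(380,285)) if 0 else np.vstack([cv2.resize(f2["frame"],(380,285)),np.zeros((135,380,3),np.uint8)])])[:,:,::-1])
E
```

```text
[ 0.48219497 -0.27615494  0.17697062] 2.6 [-6.62157148e-01  1.07415048e-01  1.75856678e+00  2.13510528e-04
  1.28404720e+00 -1.96643179e+00]
```

View pics/d1.png

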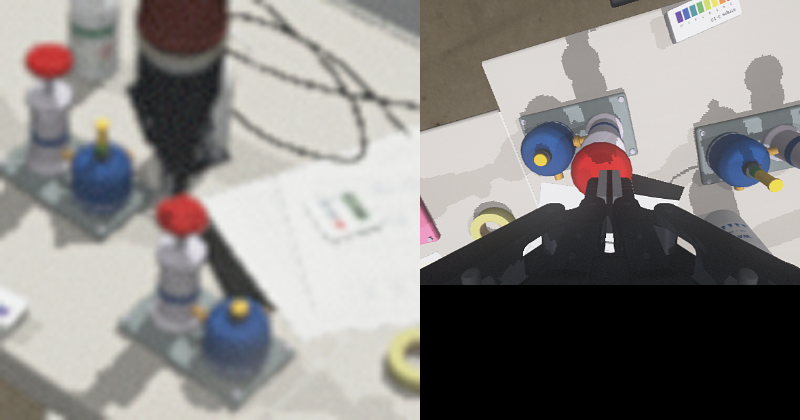

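The scene crop (left) shows the shut fingertips just above the target's red knob (180,212), with the pin still down at (240,308). The wrist view agrees, with the fingers centred on the knob. I'll correct by a few mm and then make the first stroke.

play_rows --targets '[[[-4.5, -6, 0], [0, 0, 0]], [[0, 0, 15], [0, 0, 0]], [[0, 0, 12], [0, 0, 0]], [[0, 0, 12], [0, 0, 0]], [[0, 0, 8], [0, 0, 0]]]'

```text
t: 3.2
eef_pos: [0.4882, -0.2863, 0.1347]
tool_rot: [0.133, 0.991, -0.001, 0.001]
ft_force: [-1.0, 0.2, 10.3]
finger_gap: 0.004
grip_force: 5.2
```

play_rows --targets '[[[0, 0, 2], [0, 0, 0]], [[0, 0, 1], [0, 0, 0]], [[0, 0, 0], [0, 0, 0]]]'

```text
t: 3.5
eef_pos: [0.4882, -0.2863, 0.1321]
tool_rot: [0.133, 0.991, -0.001, 0.001]
ft_force: [0.4, -1.2, 8.5]
finger_gap: -0.002
grip_force: 4.0
```

play_rows --targets '[[[0, 0, 2], [0, 0, 0]], [[0, 0, 2], [0, 0, 0]], [[0, 0, 0], [0, 0, 0]]]'

```text
t: 3.8
eef_pos: [0.4882, -0.2863, 0.1282]
tool_rot: [0.133, 0.991, -0.001, 0.001]
ft_force: [-1.3, -0.4, 8.3]
finger_gap: -0.001
grip_force: 4.4
```

play_rows --targets '[[[0, 0, 1], [0, 0, 0]], [[0, 0, 1], [0, 0, 0]], [[0, 0, 0], [0, 0, 0]]]'

```text
t: 4.1
eef_pos: [0.4883, -0.2863, 0.1279]
tool_rot: [0.133, 0.991, -0.001, 0.001]
ft_force: [-4.5, 3.1, 18.7]
finger_gap: 0.0
grip_force: 9.3
```

Firm stop at z = 0.128 (force jumps to 19 N). I'll release and let it spring back.

play_rows --targets '[[[0, 0, -17], [0, 0, 0]], [[0, 0, -22], [0, 0, 0]], [[0, 0, 0], [0, 0, 0]], [[0, 0, 0], [0, 0, 0]], [[0, 0, 0], [0, 0, 0]]]'

```text
t: 4.6
eef_pos: [0.4866, -0.285, 0.1625]
tool_rot: [0.133, 0.991, 0.001, -0.001]
ft_force: [-0.9, -0.2, 0.2]
finger_gap: -0.003
grip_force: 0.0
```

play_rows --targets '[[[0, 0, 0], [0, 0, 0]], [[0, 0, 10], [0, 0, 0]], [[0, 0, 10], [0, 0, 0]], [[0, 0, 10], [0, 0, 0]], [[0, 0, 7], [0, 0, 0]]]'

```text
t: 5.1
eef_pos: [0.488, -0.286, 0.1276]
tool_rot: [0.133, 0.991, -0.0, 0.001]
ft_force: [-3.5, 3.2, 43.8]
finger_gap: -0.002
grip_force: 25.4
```

play_rows --targets '[[[0, 0, 2], [0, 0, 0]], [[0, 0, 0], [0, 0, 0]], [[0, 0, 0], [0, 0, 0]]]'

```text
t: 5.4
eef_pos: [0.4881, -0.2861, 0.1279]
tool_rot: [0.133, 0.991, -0.001, 0.001]
ft_force: [-6.3, 4.3, 21.0]
finger_gap: 0.003
grip_force: 10.6
```

play_rows --targets '[[[0, 0, -17], [0, 0, 0]], [[0, 0, -22], [0, 0, 0]], [[0, 0, 0], [0, 0, 0]], [[0, 0, 0], [0, 0, 0]], [[0, 0, 0], [0, 0, 0]]]'

```text
t: 5.9
eef_pos: [0.4866, -0.285, 0.1624]
tool_rot: [0.133, 0.991, 0.001, -0.001]
ft_force: [0.1, 0.3, -0.3]
finger_gap: -0.0
grip_force: 0.0
```

```bash
cat > look.py <<'E'
import sys,cv2,numpy as np
from rig import monitor, vision
f=vision.grab_frame("scene")["frame"];w=vision.grab_frame("wrist")["frame"]
a=cv2.resize(f[200:270,280:350],(400,400),interpolation=2)
b=cv2.resize(w[150:290,130:270],(400,400),interpolation=2)
cv2.imwrite(sys.argv[1],np.hstack([a,b])[:,:,::-1]);print(monitor.get_obs()['eef_pos'])
E
python3 look.py pics/e1.png
```

```text
[ 0.48669061 -0.28505016  0.1625961 ]
```

View pics/e1.png

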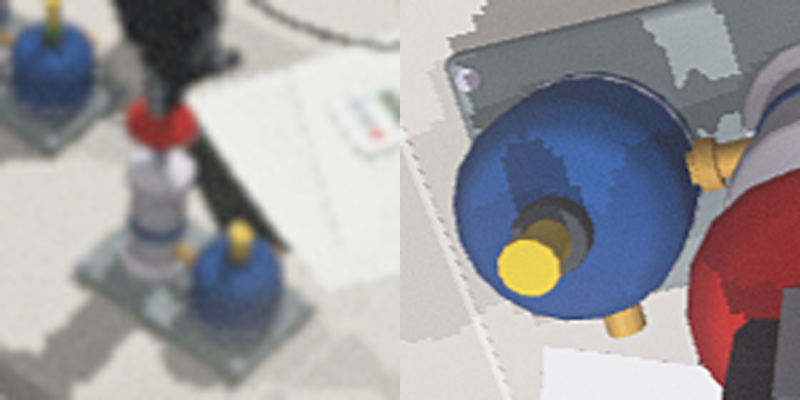

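Left: the pin (240,235) now stands clearly out of the reservoir. Right: the yellow head at (530,268) is well above its collar with no green yet, so the strokes count. I'll do two more, descending more gently.

play_rows --targets '[[[0, 0, 10], [0, 0, 0]], [[0, 0, 8], [0, 0, 0]], [[0, 0, 8], [0, 0, 0]], [[0, 0, 6], [0, 0, 0]], [[0, 0, 3], [0, 0, 0]]]'

```text
t: 6.5
eef_pos: [0.4879, -0.286, 0.1295]
tool_rot: [0.133, 0.991, -0.0, 0.001]
ft_force: [-1.0, 1.7, 10.1]
finger_gap: -0.004
grip_force: 5.0
```

play_rows --targets '[[[0, 0, 2], [0, 0, 0]], [[0, 0, 2], [0, 0, 0]], [[0, 0, 0], [0, 0, 0]], [[0, 0, 0], [0, 0, 0]]]'

```text
t: 6.9
eef_pos: [0.4881, -0.2861, 0.1279]
tool_rot: [0.133, 0.991, -0.001, 0.001]
ft_force: [-6.8, 3.7, 20.6]
finger_gap: 0.0
grip_force: 10.5
```

play_rows --targets '[[[0, 0, -17], [0, 0, 0]], [[0, 0, -22], [0, 0, 0]], [[0, 0, 0], [0, 0, 0]], [[0, 0, 0], [0, 0, 0]], [[0, 0, 0], [0, 0, 0]]]'

```text
t: 7.4
eef_pos: [0.4866, -0.285, 0.1624]
tool_rot: [0.133, 0.991, 0.001, -0.001]
ft_force: [0.2, 0.4, 0.0]
finger_gap: -0.003
grip_force: 0.0
```

play_rows --targets '[[[0, 0, 10], [0, 0, 0]], [[0, 0, 8], [0, 0, 0]], [[0, 0, 8], [0, 0, 0]], [[0, 0, 6], [0, 0, 0]], [[0, 0, 3], [0, 0, 0]]]'

```text
t: 7.9
eef_pos: [0.4877, -0.2858, 0.129]
tool_rot: [0.133, 0.991, -0.0, 0.0]
ft_force: [-1.2, 0.8, 10.7]
finger_gap: 0.003
grip_force: 5.0
```

play_rows --targets '[[[0, 0, 2], [0, 0, 0]], [[0, 0, 2], [0, 0, 0]], [[0, 0, 0], [0, 0, 0]], [[0, 0, 0], [0, 0, 0]]]'

```text
t: 8.3
eef_pos: [0.4878, -0.2859, 0.1279]
tool_rot: [0.133, 0.991, -0.0, 0.0]
ft_force: [-8.3, 5.1, 24.6]
finger_gap: -0.003
grip_force: 11.9
```

play_rows --targets '[[[0, 0, -17], [0, 0, 0]], [[0, 0, -22], [0, 0, 0]], [[0, 0, 0], [0, 0, 0]], [[0, 0, 0], [0, 0, 0]], [[0, 0, 0], [0, 0, 0]]]'

```text
t: 8.8
eef_pos: [0.4865, -0.2849, 0.1622]
tool_rot: [0.133, 0.991, 0.001, -0.001]
ft_force: [-0.7, 0.5, -0.1]
finger_gap: -0.0
grip_force: 0.0
```

```bash
python3 look.py pics/e2.png
```

```text
[ 0.48663597 -0.28499775  0.16247653]
```

View pics/e2.png

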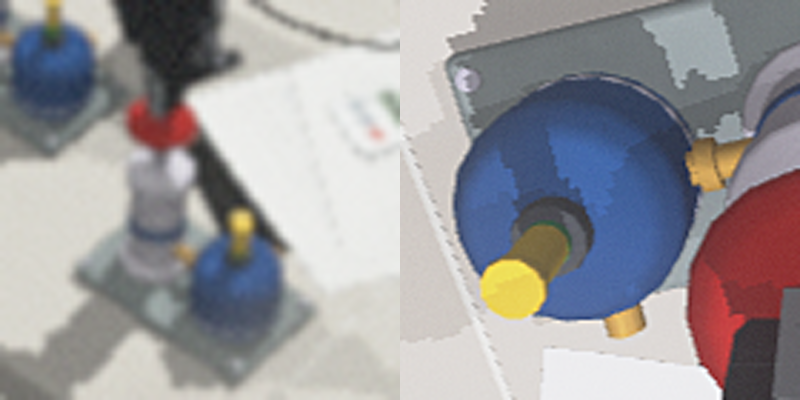

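The green band has just begun to show at (555,235), so roughly 7–9 mm is left. I'll do two more strokes; extra ones do nothing.

play_rows --targets '[[[0, 0, 10], [0, 0, 0]], [[0, 0, 8], [0, 0, 0]], [[0, 0, 8], [0, 0, 0]], [[0, 0, 6], [0, 0, 0]], [[0, 0, 3], [0, 0, 0]]]'

```text
t: 9.4
eef_pos: [0.488, -0.286, 0.1296]
tool_rot: [0.133, 0.991, -0.0, 0.001]
ft_force: [-0.8, 1.1, 9.1]
finger_gap: 0.0
grip_force: 5.0
```

play_rows --targets '[[[0, 0, 2], [0, 0, 0]], [[0, 0, 2], [0, 0, 0]], [[0, 0, 0], [0, 0, 0]], [[0, 0, 0], [0, 0, 0]]]'

```text
t: 9.8
eef_pos: [0.4881, -0.2861, 0.1279]
tool_rot: [0.133, 0.991, -0.001, 0.001]
ft_force: [-5.7, 4.3, 20.6]
finger_gap: 0.002
grip_force: 10.4
```

play_rows --targets '[[[0, 0, -17], [0, 0, 0]], [[0, 0, -22], [0, 0, 0]], [[0, 0, 0], [0, 0, 0]], [[0, 0, 0], [0, 0, 0]], [[0, 0, 0], [0, 0, 0]]]'

```text
t: 10.3
eef_pos: [0.4866, -0.285, 0.1624]
tool_rot: [0.133, 0.991, 0.001, -0.001]
ft_force: [-0.3, 0.0, -0.5]
finger_gap: 0.001
grip_force: 0.0
```

play_rows --targets '[[[0, 0, 10], [0, 0, 0]], [[0, 0, 8], [0, 0, 0]], [[0, 0, 8], [0, 0, 0]], [[0, 0, 6], [0, 0, 0]], [[0, 0, 3], [0, 0, 0]]]'

```text
t: 10.8
eef_pos: [0.4877, -0.2858, 0.1289]
tool_rot: [0.133, 0.991, -0.0, 0.0]
ft_force: [-1.0, 1.2, 9.2]
finger_gap: 0.002
grip_force: 4.8
```

play_rows --targets '[[[0, 0, 2], [0, 0, 0]], [[0, 0, 2], [0, 0, 0]], [[0, 0, 0], [0, 0, 0]], [[0, 0, 0], [0, 0, 0]]]'

```text
t: 11.2
eef_pos: [0.4878, -0.2859, 0.1279]
tool_rot: [0.133, 0.991, -0.0, 0.0]
ft_force: [-7.5, 4.8, 23.5]
finger_gap: -0.001
grip_force: 11.9
```

play_rows --targets '[[[0, 0, -17], [0, 0, 0]], [[0, 0, -22], [0, 0, 0]], [[0, 0, 0], [0, 0, 0]], [[0, 0, 0], [0, 0, 0]], [[0, 0, 0], [0, 0, 0]]]'

```text
t: 11.7
eef_pos: [0.4865, -0.2849, 0.1622]
tool_rot: [0.133, 0.991, 0.001, -0.001]
ft_force: [0.1, -0.1, -0.5]
finger_gap: -0.0
grip_force: 0.0
```

```bash
python3 look.py pics/e3.png
```

```text
[ 0.48661742 -0.28498228  0.16245122]
```

View pics/e3.png

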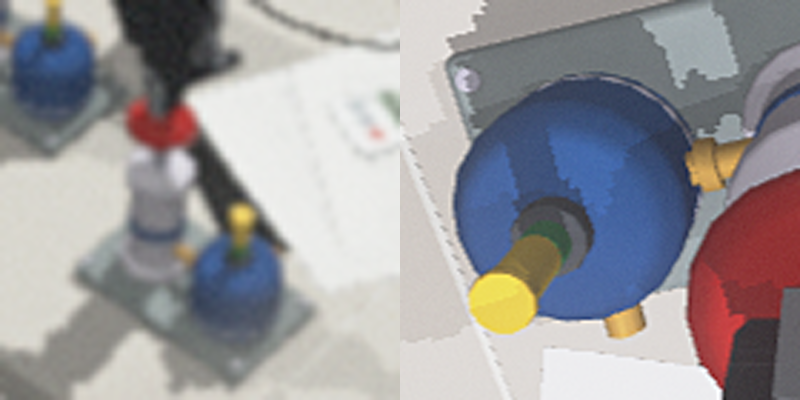

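The green band is now in clear view at (550,245). The head moved less than for two full strokes, so it has probably hit its limit. One more stroke and a comparison of head positions will confirm that the pin is at its end.

play_rows --targets '[[[0, 0, 10], [0, 0, 0]], [[0, 0, 8], [0, 0, 0]], [[0, 0, 8], [0, 0, 0]], [[0, 0, 6], [0, 0, 0]], [[0, 0, 3], [0, 0, 0]]]'

```text
t: 12.3
eef_pos: [0.4879, -0.286, 0.1293]
tool_rot: [0.133, 0.991, -0.0, 0.001]
ft_force: [-1.1, 0.6, 8.6]
finger_gap: 0.001
grip_force: 4.5
```

play_rows --targets '[[[0, 0, 2], [0, 0, 0]], [[0, 0, 2], [0, 0, 0]], [[0, 0, 0], [0, 0, 0]], [[0, 0, 0], [0, 0, 0]]]'

```text
t: 12.7
eef_pos: [0.488, -0.2861, 0.1279]
tool_rot: [0.133, 0.991, -0.001, 0.001]
ft_force: [-6.4, 4.3, 21.0]
finger_gap: -0.001
grip_force: 10.5
```

play_rows --targets '[[[0, 0, -17], [0, 0, 0]], [[0, 0, -22], [0, 0, 0]], [[0, 0, 0], [0, 0, 0]], [[0, 0, 0], [0, 0, 0]], [[0, 0, 0], [0, 0, 0]]]'

```text
t: 13.2
eef_pos: [0.4866, -0.285, 0.1624]
tool_rot: [0.133, 0.991, 0.001, -0.001]
ft_force: [0.1, -0.1, 0.8]
finger_gap: 0.003
grip_force: 0.0
```

```bash
python3 look.py pics/e4.png; python3 - <<'E'
from h import *
for i in(1,2,3,4):
    im=cv2.imread(f"pics/e{i}.png")[:,400:]; h=cv2.cvtColor(im,cv2.COLOR_BGR2HSV)
    m=cv2.inRange(h,(22,120,190),(35,255,255)); n,l,s,c=cv2.connectedComponentsWithStats(m); k=1+s[1:,4].argmax()
    print(i,c[k].round(1),s[k,4], cv2.countNonZero(cv2.inRange(h,(50,90,20),(90,255,200))))
E
```

```text
[ 0.48663582 -0.28500269  0.16253774]
1 [128.8 267.3] 2618 0
2 [112.1 288.7] 2917 29
3 [101.9 302.7] 3099 38
4 [102.1 302.1] 3105 33
```

The pin didn't move on the extra stroke, so it is fully out. I'll back off upward and hand in.

play_rows --targets '[[[0, 0, -20], [0, 0, 0]], [[0, 0, -30], [0, 0, 0]], [[0, 0, -20], [0, 0, 0]], [[0, 0, 0], [0, 0, 0]], [[0, 0, 0], [0, 0, 0]]]'

```text
t: 13.8
eef_pos: [0.4873, -0.2855, 0.2335]
tool_rot: [0.133, 0.991, 0.0, -0.0]
ft_force: [0.7, -0.2, 0.8]
finger_gap: 0.003
grip_force: 0.0
```

```bash
python3 look.py pics/e5.png
```

```text
[ 0.48662812 -0.28500346  0.23224312]
```

View pics/e5.png

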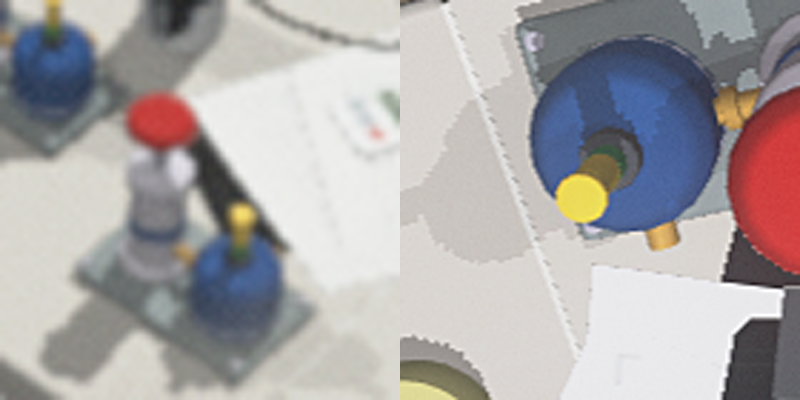

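The plunger is up (160,120), the pin is fully out with its green band showing (240,245), and the gripper is clear.

```bash
python3 -c "
from rig import close_job
print(close_job())"
```

```text
the job is handed in; nothing more can be done
None
```

I pumped the discharged charger until its indicator pin was fully out (a final extra stroke didn't raise it further), left its plunger up, never pressed the charged one, and handed the job in at about 14 s.

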